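Return the clip jar to the rotary desk organiser and bring it round to the colleague

ROBOT

A 6-joint arm with a two-finger parallel gripper is mounted at the origin on the work surface. World frame = base frame: x ahead of the robot, y to its left, z up, the work surface at z = 0. Lengths are in mm, angles in degrees, forces in N, time in s.
With the tool pointing down it reaches from about 350 to 850 mm from the base axis. Payload 8.1 kg.
Tool frame: the origin (TCP) lies at the very end of the fingers, on their centre line; the grasp point (between the pads) lies 19 mm behind it; z points along the fingers, y is the direction in which the jaws open and shut (so a half turn about z gives the same grasp; the last joint's range is limited). The gripper opens to 85 mm and grips with 20 to 120 N. Pads are 22 mm wide; open, the fingers measure 114 mm over their backs; the gripper's body (76 mm by 85 mm) begins 54 mm behind the grasp point. The pads swing forward as they close: fully open they stand 13 mm farther back than shut.
Start: joints at [-79.893, 7.471, 85.268, -0, 87.261, -4.893], TCP at [155.312, -579.554, 209.792] pointing down, gripper open.
Joint ranges: [-169.43, 169.43], [-51.17, 129.36], [1.28, 143.12], [-76.62, 256.62], [0, 156.53], [-152.29, 152.29]. Speed limits (degrees/s): [136.94, 136.94, 159.86, 180, 180, 180].

INTERFACE

Orientations are given as [roll, pitch, yaw] about the fixed x, y, z axes, in that order (R = Rz(yaw) Ry(pitch) Rx(roll)).
In Python, from bench import r, eyes gives the robot as it stands. The module is installed in compiled form; this text tells all that it offers.
- The arm moves only by the tool play_rows, never from a script. Its argument "deltas" is a list of rows, each a list of 3 entries, a list of its own where there are three numbers: the shift along the tool's x, y, z in m, then the turn, a rotation vector about the tool's x, y, z in rad, then the closure, from 0 (fully open) to 1 (shut). A call has 1 to 8 rows; each row shifts and turns the pose as measured when the row begins, along the tool's axes as they then stand; what a row does not reach is not made up. A row lasts 1/8 s, in which the tool goes at most 62.5 mm and 10.7 degrees, less where a joint would pass 70% of its speed; a pose out of reach is approached as far as the arm can. A call with a gripper value outside its range is refused whole. The fingers move at their own pace and stop on an object; "force" is the grip in N (left out, the last holds). Time passes only in rows, so rows that do not move let the fingers close. It gives the time, the measured TCP pose, the force and the opening at its end, in the units of the state.
- r.sense(): the state, without advancing time (a new reading comes with each control period).
- eyes.snapshot(name): name is "scene" or "top"; returns the picture (480x640x3 uint8, red, green, blue); there is no depth.
- eyes.get_calibration(name): a dict with "mtx" (3x3 intrinsics, pixels), "R" (3x3) and "t" (3): a world point X has camera coordinates R X + t. Camera axes: x right, y down, z forward; pixel columns grow to the right and rows downward; lengths in mm; the calibration is good to about 2 mm. A picture is of the moment at which its call begins. get_calibration takes no time and is no camera call.
- r.hand_in(): hands the job in, once; it reports no verdict.
The state is a dict: "time": time; "joint_pos": joint angles; "qd": joint speeds; "joint_efforts": joint torques, N m; "tool_pos": TCP position; "tcp_rot": TCP orientation; "ft_force": force on the tool from outside, world axes, zero at the start; "wrist_torque": the same for the moment, N m; "finger_gap": finger opening in mm.
Only numpy, scipy, OpenCV 4.12 (cv2) and the standard library are available. Lean on these libraries where they do the work, as an engineer would, in place of code of your own. Each camera call takes 0.05 s, during which the arm holds its last target. There are 200 camera calls.

TASK

The red-lidded jar goes back on the rotary desk organiser: stand it upright in the middle of the empty cork-topped step, setting it down rather than dropping it, and let go of it. Then turn the organiser until that jar faces the front, straight in line with the middle of the base's note tray on the colleague's side, and finish while still holding the turning part of the organiser still there in the gripper, not touching the jar. Leave the blue jar standing on its step and the other things on the desk where they are.

Things in the scene. Friction and masses are not known exactly. Their poses are not given: they have to be found in the camera images.
- base: Fixed grey base disc of the rotary desk organiser, 236 mm diameter, 16 mm high, screwed to the desk. Its front carries a fixed grey note tray (64 deep, 150 wide, 20 high), centred 164 mm from the turning axis. Origin: on the axis at desk height. x: from the axis through the middle of the note tray, i.e. to the front, the colleague's side, roughly away from the robot; z up.
- caddy: Turning part of the organiser: bamboo deck, 250 mm diameter, top 34 mm above the desk. Turns both ways without stops about an upright axis, friction 0.04 N m, stays where left. Origin: on the axis, 22 mm above the desk. x: from axis to the empty step; z up. Around it, from x: low bins at +-59 deg (tops 56 mm above the desk), pen cups at +-117 deg (rims 122, pens to 175 mm), blue jar at 180 deg.
- step (a point): Centre of the top of the empty round step on the deck: 62 mm diameter, brown cork top, flat with no rim, 85 mm from the turning axis and 79 mm above the desk; turns with the deck. A jar only stands on it by friction, and creeps if the deck is jerked.
- handle (a point): Centre of the dark-wood carry handle on the turning axis, 197 mm above the desk, fixed to the turning deck: a level bar 64 mm long along the caddy's y, 14 mm thick along its x (the step's direction), 30 mm high (182 to 212 mm above the desk), on an 8 mm rod at each end. All else on the organiser is lower than 177 mm. Gripped from above across its 14 mm it turns the deck.
- jar_red: Jar for clips: white round pot with a red screw lid and a red band round its body; 50 mm diameter, 66 mm tall, about 0.12 kg, closed, smooth straight sides. Origin: centre of its underside, z up. The jar to put on the organiser; it starts upright on the desk.
- jar_yellow: Jar for clips: white round pot with a yellow screw lid and a yellow band round its body; 50 mm diameter, 66 mm tall, about 0.12 kg, closed, smooth straight sides. Origin: centre of its underside, z up. Stays on the desk.
- jar_green: Jar for clips: white round pot with a green screw lid and a green band round its body; 50 mm diameter, 66 mm tall, about 0.12 kg, closed, smooth straight sides. Origin: centre of its underside, z up. Stays on the desk.
- jar_blue: Jar for clips: white round pot with a blue screw lid and a blue band round its body; 50 mm diameter, 66 mm tall, about 0.12 kg, closed, smooth straight sides. Origin: centre of its underside, z up. Stands loose on the organiser's other, same step, opposite the empty one.
- coffee: Paper coffee cup with white lid and brown sleeve, 87 mm across, 143 mm tall, standing left on the desk. Origin: centre of its underside.
- handset: White cordless telephone handset lying flat on the desk, 145 x 48 x 20 mm, long side along its x. Origin: centre of its underside.
- smartphone: Black smartphone lying flat on the desk, 150 x 72 x 9 mm. Origin: centre of its underside.
- tape: Amber roll of adhesive tape lying flat on the desk, 90 mm outside, 68 mm inside, 18 mm high. Origin: centre of its underside.
Mind the look-alikes: they are no part of the job. Of the things that look like the jar_blue, the smallest one is meant. There is more than one size of the jar_red; the one meant has the size given above.

How it is judged (in metres and radians):
On the way, in this order (a step that is already met when the one before it is completed fails the run):
1. the red jar stands upright in the middle of the empty step, let go of (horizontal distance between jar_red and step below 0.014 m and z of jar_red in the frame of step between -0.004 and 0.004 m and angle between jar_red's own z axis and vertical below 0.1 rad and contact force between each of the arm, the fingers and jar_red below 0.1 N and linear speed of jar_red below 0.03 m/s), for 0.2 s.
2. the organiser has been turned until the red jar, standing on its step, faces the front (horizontal distance between jar_red and step below 0.014 m and z of jar_red in the frame of step between -0.004 and 0.004 m and angle between jar_red's own z axis and vertical below 0.1 rad and x of step in the frame of base above 0.06 m and y of step in the frame of base between -0.015 and 0.015 m), for 0.2 s.
At the end, for the whole second after the job is handed in: Red jar upright and untouched on the step, within 14 mm of its centre; the step within 15 mm sideways of the line from the axis through the middle of the note tray, on that side; the turning part at rest, held by the fingers with over 1.5 N; blue jar upright on its step (all of step 2 and contact force between each of the arm, the fingers and jar_red below 0.1 N and x of jar_blue in the frame of caddy below -0.065 m and z of jar_blue in the frame of caddy above 0.05 m and angle between jar_blue's own z axis and vertical below 0.15 rad and angular speed of caddy below 0.05 rad/s and linear speed of jar_red below 0.03 m/s and contact force between the fingers and caddy above 1.5 N); the arm keeps its last pose, push and grip.
It fails at once if the red jar is dropped or knocked over (falls free by more than about 12 mm, or tips over) ((contact force between the fingers and jar_red below 0.05 N and linear speed of jar_red above 0.5 m/s) or angle between jar_red's own z axis and vertical above 0.8 rad).
It fails at once if the blue jar falls from its step or tips over (angle between jar_blue's own z axis and vertical above 0.6 rad or z of jar_blue in the frame of caddy below 0.035 m).
It fails at once if another thing on the desk is shifted by more than 30 mm or knocked over (distance of any of jar_yellow, jar_green, coffee, handset, smartphone, tape from where it was at the start of the episode above 0.03 m or angle between any of jar_yellow, jar_green, coffee, handset, smartphone, tape's own z axis and vertical above 0.4 rad).
It also fails if it takes over 72 s, if anything falls off the work surface, if the arm or the gripper's body presses on something with over 40 N, if the wrist force passes 120 N, or if a joint passes its speed limit or range.

## Working session

There is one attempt and no reset: what is moved stays moved. The work goes in short steps, Python scripts to look and compute and a tool call to move; the robot and the scene stay as the last step left them, time stands still between calls to the robot, and variables do not carry over. Pictures are saved under pics/ and viewed, about 8 in all and at most 12, crops included, and the job is handed in when it is done.

Besides the shell and the picture viewer there is one more tool, called after "Request:" in YAML: its name, and indented under it one key for each argument. play_rows: Moves the arm, as the interface text tells. Its arguments: {"type":"object","properties":{"deltas":{"type":"array"},"force":{"type":"number"}},"required":["deltas"]}

```bash
mkdir -p pics
python3 - <<'E'
from bench import r,eyes
import cv2
for n in("scene","top"):
    cv2.imwrite(f"pics/{n}0.png",eyes.snapshot(n)[:,:,::-1]); c=eyes.get_calibration(n); print(n,c)
print(r.sense())
E
```

```text
scene {'mtx': array([[453.79234583,   0.        , 323.65769596],
       [  0.        , 453.79234583, 239.33410108],
       [  0.        ,   0.        ,   1.        ]]), 'R': array([[-0.07482274,  0.99713779,  0.01085286],
       [ 0.81080765,  0.06716946, -0.5814458 ],
       [-0.58051056, -0.03470578, -0.81351275]]), 't': array([   3.71003086, -406.30548493, 1509.68940452])}
top {'mtx': array([[456.24100614,   0.        , 319.59790927],
       [  0.        , 456.24100614, 238.11916845],
       [  0.        ,   0.        ,   1.        ]]), 'R': array([[-0.03554049, -0.99935881,  0.00434154],
       [-0.97708237,  0.03383528, -0.21015524],
       [ 0.20987359, -0.01171107, -0.97765839]]), 't': array([  38.27733176,  606.0895181 , 1140.06165652])}
{'time': 0.1, 'joint_pos': array([-7.98904484e+01,  7.51229671e+00,  8.53225935e+01,  1.47588385e-03,
        8.72614830e+01, -4.89407885e+00]), 'qd': array([-0.02623812, -0.10256117, -0.19643818, -0.05635237,  0.00954157,
        0.02530271]), 'joint_efforts': array([ 6.43214480e-04, -5.70951641e+01, -5.01942766e+01, -7.78126218e-05,
        8.12189042e-03, -2.07352122e-05]), 'tool_pos': array([ 155.25628767, -579.01976013,  208.83783538]), 'tcp_rot': array([-1.79904104e+02, -9.69067212e-03,  1.50035505e+01]), 'ft_force': array([-1.17559214,  0.63363766, -0.00439207]), 'wrist_torque': array([-0.03758237, -0.04289985, -0.03010399]), 'finger_gap': 85.0954521284467}
```

View pics/scene0.png

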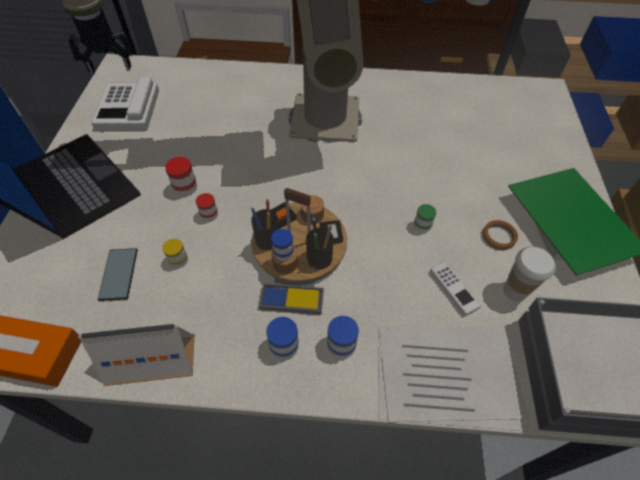

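View pics/top0.png

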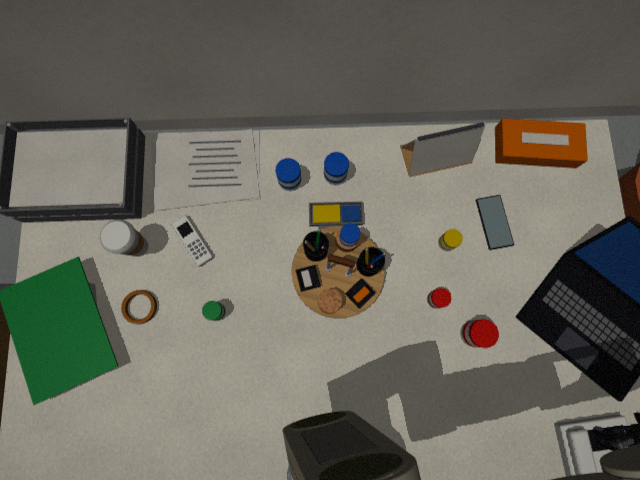

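The top view shows the empty cork step at (329,300), the handle at (342,260), the blue jar at (349,235), the tray at (336,214), the small red jar at (441,297) and the larger red look-alike at (481,333). In the scene view the small red jar is at (206,206). I'll zoom in on the caddy and measure.

```bash
cat > h.py <<'E'
import numpy as np,cv2
from bench import r,eyes
def ray(n,u,v):
    c=eyes.get_calibration(n);R=np.array(c["R"]);t=np.array(c["t"])
    return -R.T@t, R.T@np.linalg.inv(c["mtx"])@[u,v,1]
def plane(n,u,v,z):
    o,d=ray(n,u,v);return o+d*(z-o[2])/d[2]
def proj(n,X):
    c=eyes.get_calibration(n);p=c["mtx"]@(np.array(c["R"])@np.array(X,float)+c["t"]);return p[:2]/p[2]
def tri(a,b):
    (o,d),(p,e)=ray(*a),ray(*b)
    s=np.linalg.lstsq(np.c_[d,-e],p-o,rcond=None)[0]
    A,B=o+s[0]*d,p+s[1]*e;return (A+B)/2,np.linalg.norm(A-B)
def blobs(img,lo,hi,amin=30,box=None):
    m=cv2.inRange(cv2.cvtColor(img,cv2.COLOR_RGB2HSV),lo,hi)
    if box: k=np.zeros_like(m);x0,y0,x1,y1=box;k[y0:y1,x0:x1]=255;m&=k
    n,_,s,c=cv2.connectedComponentsWithStats(m)
    return [(c[i].round(1),s[i].tolist()) for i in range(1,n) if s[i][4]>=amin]
E
python3 - <<'E'
from h import *
for n in("scene","top"):
    a=cv2.imread(f"pics/{n}0.png")[:,:,::-1].copy()
    print(n,"red")
    for b in blobs(a,(0,180,90),(6,255,255),15):print(b, plane(n,*b[0],66).round(1))
    print("handle/brown")
    box=(280,200,400,330) if n=="top" else (240,180,360,300)
    for b in blobs(a,(0,60,20),(14,200,110),15,box):print(b)
    print("cork")
    for b in blobs(a,(5,60,110),(14,200,255),15,box):print(b)
a=cv2.imread("pics/top0.png")[190:330,270:410];b=cv2.imread("pics/scene0.png")[180:320,230:370]
cv2.imwrite("pics/z.png",cv2.resize(np.hstack([a,b]),None,fx=2.85,fy=2.85,interpolation=cv2.INTER_CUBIC))
hsv=cv2.cvtColor(cv2.imread("pics/top0.png"),cv2.COLOR_BGR2HSV)
for p in[(330,300),(342,260),(345,300),(360,320),(315,205),(336,204),(300,260)]:print(p,hsv[p[1],p[0]])
E
```

```text
scene red
(array([177.7, 165.7]), [166, 157, 25, 18, 333]) [ 324.6 -393.3   66. ]
(array([204.5, 200.2]), [197, 194, 16, 13, 163]) [ 443.9 -289.3   66. ]
handle/brown
(array([299.4, 200.6]), [285, 189, 26, 34, 336])
(array([266.9, 209.2]), [265, 201, 6, 20, 50])
(array([280.6, 213.9]), [275, 206, 12, 16, 76])
(array([316.4, 216. ]), [310, 208, 14, 18, 128])
(array([283.9, 265.5]), [272, 253, 27, 22, 285])
cork
(array([316.1, 203.7]), [310, 195, 14, 18, 195])
(array([303.3, 207.2]), [301, 205, 5, 6, 21])
(array([291.4, 257.5]), [283, 248, 14, 16, 68])
top red
(array([441.1, 297.3]), [432, 288, 19, 19, 271]) [ 440.6 -289.2   66. ]
(array([484.1, 333.1]), [471, 320, 28, 27, 578]) [ 347.  -389.7   66. ]
handle/brown
(array([346.7, 246.6]), [336, 239, 23, 13, 52])
(array([341.3, 260.5]), [328, 254, 30, 15, 164])
cork
(array([341.3, 241. ]), [336, 229, 19, 20, 66])
(array([329.6, 300.3]), [318, 289, 24, 24, 422])
(330, 300) [ 14 150 122]
(342, 260) [ 10 168  70]
(345, 300) [ 19 151  76]
(360, 320) [ 23  28 156]
(315, 205) [ 25 226 115]
(336, 204) [ 25 209  94]
(300, 260) [ 18 140 131]
```

View pics/z.png

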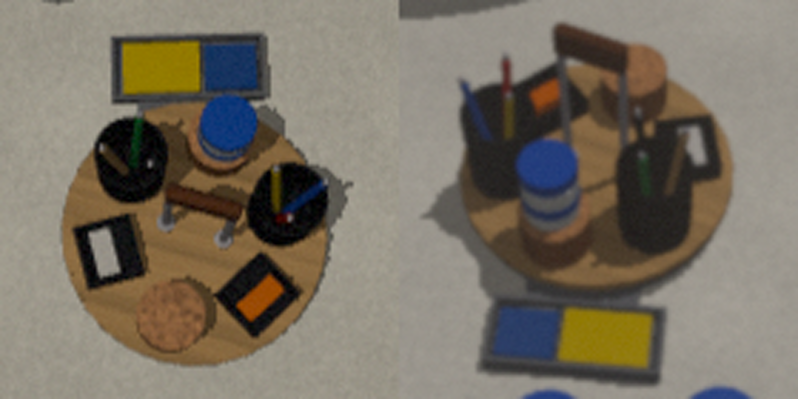

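The crop shows the cork step, handle and tray clearly. Next I'll compute the axis several ways, plus the step angle, the tray direction and the clearances.

Run:
```python
from h import *
a=cv2.imread("pics/top0.png")[:,:,::-1].copy()
Z=lambda x,y:(270+x/2.85,190+y/2.85)
m=cv2.inRange(cv2.cvtColor(a,cv2.COLOR_RGB2HSV),(14,90,60),(22,200,220)); k=m*0;k[222:330,280:400]=255;m&=k
m=cv2.morphologyEx(m,cv2.MORPH_OPEN,np.ones((3,3)))
c=np.vstack(cv2.findContours(m,0,1)[0]); hull=cv2.convexHull(c)[:,0]
P=np.array([plane("top",*(p),34)[:2] for p in hull]); 
print("deck circle",cv2.minEnclosingCircle(P.astype(np.float32)))
S=plane("top",329.6,300.3,79);print("step",S,"scene",plane("scene",316.1,203.7,79), tri(("top",329.6,300.3),("scene",316.3,203.7)))
H=[plane("top",*Z(*p),212)[:2] for p in[(168,186),(243,203)]];print("handle top edge ends",H)
H2=plane("top",341.3,260.5,205);print("handle c",H2)
print("handle tri",tri(("top",341.3,260.5),("scene",299.4,196.5)))
T=[plane("top",*Z(*p),20)[:2] for p in[(112,36),(266,33),(268,100),(110,103)]];print("tray",np.round(T,1),np.mean(T,0),np.linalg.norm(T[0]-T[1]),np.linalg.norm(T[1]-T[2]))
J=plane("top",*blobs(a,(105,150,60),(120,255,255),60,(330,220,370,255))[0][0],145);print("blue jar",J)
mid=(S[:2]+J[:2])/2;print("axis by jars",mid)
for A in(mid,np.mean(T,0)*0+np.array(cv2.minEnclosingCircle(P.astype(np.float32))[0])):
  f=np.mean(T,0)-A;s=S[:2]-A
  print(A,"tray",np.linalg.norm(f),np.degrees(np.arctan2(f[1],f[0])),"step",np.linalg.norm(s),np.degrees(np.arctan2(s[1],s[0])))
t=T[0]-T[1];t2=T[3]-T[2];print("tray edge dir-90",[np.degrees(np.arctan2(v[1],v[0]))-90 for v in(t,t2)])
h=H[0]-H[1];print("handle dir -90",np.degrees(np.arctan2(h[1],h[0]))-90)
for n,z in(("top",66),):
  for lo,hi in(((20,150,80),(32,255,255)),((55,150,50),(85,255,255))):
    for b in blobs(a,lo,hi):print(b,plane(n,*b[0],z))
```

```text
deck circle ((523.1835327148438, -28.808717727661133), 123.96240234375)
step [442.03586802  -2.42601276  79.        ] scene [441.93032412   8.72888392  79.        ] (array([441.76156268,   3.39305635,  78.7026724 ]), np.float64(11.664208009000856))
handle top edge ends [array([534.47753979,  -1.21285081]), array([518.57001175, -60.75348768])]
handle c [522.4989413  -29.34993374 205.        ]
handle tri (array([523.35188396, -26.21237093, 198.09788749]), np.float64(7.082944821874028))
tray [[ 718.6   41.5]
 [ 716.5 -109.1]
 [ 649.1 -107.3]
 [ 651.3   45.5]] [683.88089571 -32.33304254] 150.67551367211826 67.46416192874513
blue jar [600.81403226 -57.20639924 145.        ]
axis by jars [521.42495014 -29.816206  ]
[521.42495014 -29.816206  ] tray 162.47544035388466 -0.8875795547171037 step 83.98124222526955 160.96494655735847
[523.18353271 -28.80871773] tray 160.73600511018472 -1.2563776257625279 step 85.32872088280821 161.98963514703144
tray edge dir-90 [np.float64(-0.8016223453152094), np.float64(-0.8573106715052461)]
handle dir -90 -14.958388442932659
(array([326. , 213.1]), [313, 204, 27, 19, 491]) [674.33166361  -2.4823101   66.        ]
(array([452.7, 237.9]), [444, 229, 18, 19, 266]) [ 595.13057983 -334.15479903   66.        ]
(array([ 56.6, 329.8]), [0, 257, 118, 147, 10496]) [393.41292493 687.9615688   66.        ]
(array([211.7, 310. ]), [203, 301, 18, 19, 270]) [429.05893981 298.33274488  66.        ]
```

Request:
play_rows:
  deltas:
    - [[0.02,-0.012,0],[0,0,0],0]
    - [[0.044,-0.026,0],[0,0,0],0]
    - [[0.048,-0.028,0],[0,0,0],0]
    - [[0.048,-0.028,0],[0,0,0],0]
    - [[0.048,-0.028,0],[0,0,0],0]
    - [[0.048,-0.028,0],[0,0,0],0]
    - [[0.048,-0.028,0],[0,0,0],0]
    - [[0.03,-0.018,0],[0,0,0],0]
  force: 40

```text
time: 1.1
tool_pos: [435.5, -288.0, 206.8]
tcp_rot: [-179.6, -0.1, 14.8]
ft_force: [0.9, -0.4, 0.4]
finger_gap: 85.2
```

Request:
play_rows:
  deltas:
    - [[0.005,0.0025,0.02],[0,0,0],0]
    - [[0,0,0.035],[0,0,0],0]
    - [[0,0,0.04],[0,0,0],0]
    - [[0,0,0.035],[0,0,0],0]
    - [[0,0,0.03],[0,0,0],0]
    - [[0,0,0.015],[0,0,0],0]
    - [[0,0,0.005],[0,0,0],0]
    - [[0,0,0],[0,0,0],0]

```text
time: 2.1
tool_pos: [445.3, -276.7, 22.9]
tcp_rot: [-179.6, -0.3, 15.5]
ft_force: [0.2, -0.8, -0.1]
finger_gap: 85.2
```

Run:
```python
from h import *
a=eyes.snapshot("scene");b=eyes.snapshot("top")
print(proj("top",r.sense()["tool_pos"]),proj("scene",r.sense()["tool_pos"]))
cv2.imwrite("pics/g.png",cv2.resize(np.hstack([b[230:370,370:510],a[140:280,140:280]])[:,:,::-1],None,fx=2.85,fy=2.85))
```

```text
[432.22771299 296.81739222] [211.83650785 211.10719906]
```

View pics/g.png

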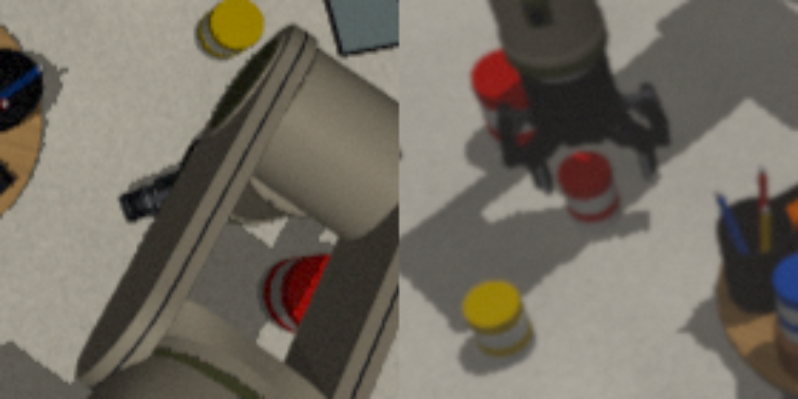

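The jaws straddle the small red jar, and the large one is behind. The TCP drifted about 12 mm sideways during the descent, so I'll correct that before closing.

Request:
play_rows:
  deltas:
    - [[-0.004,0.005,0],[0,0,0],0]
    - [[-0.0035,0.0055,0],[0,0,0],0]
    - [[0,0,0],[0,0,0],0]

```text
time: 2.58
tool_pos: [442.5, -291.8, 26.0]
tcp_rot: [-179.8, -0.4, 15.4]
ft_force: [0.4, -0.3, -0.0]
finger_gap: 85.4
```

Request:
play_rows:
  deltas:
    - [[0,0.002,0],[0,0,0],0.25]
    - [[0,0,0],[0,0,0],0.5]
    - [[0,0,0],[0,0,0],1]
    - [[0,0,0],[0,0,0],1]
    - [[0,0,0],[0,0,0],1]
    - [[0,0,0],[0,0,0],1]
  force: 40

```text
time: 3.32
tool_pos: [443.3, -294.0, 26.5]
tcp_rot: [-179.9, -0.5, 15.4]
ft_force: [0.2, 0.7, 2.2]
finger_gap: 48.3
```

Request:
play_rows:
  deltas:
    - [[0,0,-0.01],[0,0,0],1]
    - [[0,0,-0.02],[0,0,0.04],1]
    - [[0,0,-0.025],[0,0,0.1],1]
    - [[0,0,-0.025],[0,0,0.12],1]
    - [[0,0,-0.025],[0,0,0.12],1]
    - [[0,0,-0.025],[0,0,0.12],1]
    - [[0,0,-0.015],[0,0,0.08],1]
    - [[0,0,0],[0,0,0.01],1]

```text
time: 4.32
tool_pos: [440.6, -293.1, 176.7]
tcp_rot: [-179.5, -0.1, -19.4]
ft_force: [0.1, -0.5, -2.4]
finger_gap: 48.6
```

Request:
play_rows:
  deltas:
    - [[-0.008,-0.016,0],[0,0,0],1]
    - [[-0.014,-0.03,0],[0,0,0],1]
    - [[-0.019,-0.042,0],[0,0,0],1]
    - [[-0.021,-0.045,0],[0,0,0],1]
    - [[-0.021,-0.045,0],[0,0,0],1]
    - [[-0.019,-0.04,0],[0,0,0],1]
    - [[-0.014,-0.03,0],[0,0,0],1]
    - [[-0.008,-0.016,0],[0,0,0],1]

```text
time: 5.32
tool_pos: [401.1, 12.5, 170.5]
tcp_rot: [-179.3, 0.7, -18.8]
ft_force: [0.2, -0.1, -2.4]
finger_gap: 48.5
```

Run:
```python
from h import *
a=eyes.snapshot("scene");b=eyes.snapshot("top");s=r.sense();print(s["tool_pos"],s["tcp_rot"])
for n,i in(("top",b),("scene",a)):
    z=s["tool_pos"][2]+40
    print(n,[(q,plane(n,*q[0],z).round(1)) for q in blobs(i,(0,180,60),(6,255,255),15)],proj(n,s["tool_pos"]))
cv2.imwrite("pics/c.png",cv2.resize(np.hstack([b[190:330,270:410],a[120:260,250:390]])[:,:,::-1],None,fx=2.85,fy=2.85))
```

```text
[401.16717711  12.43013342 170.49390166] [-179.30596693    0.73836479  -18.73951721]
top [((array([483.4, 333. ]), [469, 320, 30, 27, 614]), array([ 348.1, -336.5,  210.5])), ((array([463.7, 333. ]), [463, 329, 3, 10, 15]), array([ 349.7, -292.8,  210.5]))] [324.92118012 315.22458592]
scene [((array([320. , 153.3]), [313, 151, 14, 7, 66]), array([391.1,  14.4, 210.5])), ((array([177.4, 165.7]), [166, 158, 24, 17, 304]), array([ 462.3, -320.8,  210.5]))] [318.84665352 167.80199949]
```

View pics/c.png

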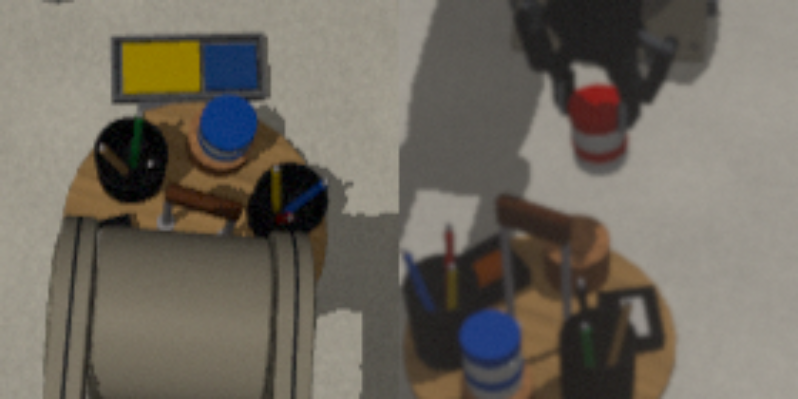

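The scene view shows the jar held upright between the pads at (321,165). The step is clear and the top view is blocked by the arm. I'll move over the step and compare again.

Request:
play_rows:
  deltas:
    - [[0.005,0,0],[-0.006,0.006,0],1]
    - [[0.012,0,0],[-0.006,0.006,0],1]
    - [[0.013,0.0005,0.005],[0,0,0],1]
    - [[0.008,0,0.01],[0,0,0],1]
    - [[0.004,0,0.012],[0,0,0],1]
    - [[0.001,0,0.01],[0,0,0],1]
    - [[0,0,0.005],[0,0,0],1]
    - [[0,0,0],[0,0,0],1]

```text
time: 6.42
tool_pos: [442.9, -5.1, 123.1]
tcp_rot: [179.8, 0.2, -18.8]
ft_force: [-0.0, -0.1, -1.3]
finger_gap: 48.5
```

Run:
```python
from h import *
a=eyes.snapshot("scene");s=r.sense();p=s["tool_pos"];print(p,s["tcp_rot"])
print([q for q in blobs(a,(0,180,60),(6,255,255),15)],"exp lid",proj("scene",p+[0,0,30]),"exp bottom",proj("scene",p-[0,0,26.5]),"step",proj("scene",[442,-2,79]),"px/mm y",proj("scene",p+[0,10,0])-proj("scene",p))
cv2.imwrite("pics/d.png",cv2.resize(a[130:230,260:390][:,:,::-1],None,fx=6,fy=6,interpolation=cv2.INTER_CUBIC))
```

```text
[443.08179734  -5.09929324 123.37328556] [ 1.79839211e+02  1.60045458e-01 -1.88222596e+01]
[(array([177.6, 165.7]), [166, 158, 24, 17, 307]), (array([311.9, 178.7]), [306, 176, 12, 8, 66])] exp lid [310.43569477 184.38560801] exp bottom [310.71637027 199.2372    ] step [312.01674279 203.45644549] px/mm y [3.92416201 0.25047103]
```

View pics/d.png

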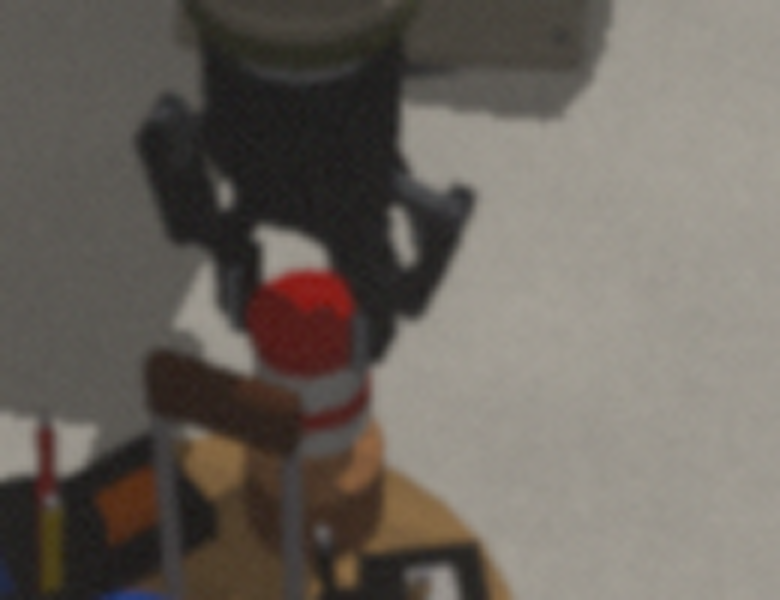

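The jar (centre column about 312.3) lines up with the step (about 312.4), and the depth agrees to about 2 mm. Lowering now.

Request:
play_rows:
  deltas:
    - [[0,0,0.005],[0,0,0],1]
    - [[0,0,0.006],[0,0,0],1]
    - [[0,0,0.003],[0,0,0],1]
    - [[0,0,0.0],[0,0,0],1]

```text
time: 6.98
tool_pos: [443.6, -5.0, 109.4]
tcp_rot: [179.9, 0.0, -18.8]
ft_force: [0.2, 0.6, -1.2]
finger_gap: 48.4
```

Request:
play_rows:
  deltas:
    - [[-0.0005,0,0.002],[0,0,0],1]
    - [[-0.0005,0,0.001],[0,0,0],1]
    - [[0,0,0.001],[0,0,0],1]
    - [[0,0,0],[0,0,0],1]

```text
time: 7.48
tool_pos: [442.9, -4.7, 105.6]
tcp_rot: [179.9, 0.0, -18.8]
ft_force: [-1.0, -0.4, -2.2]
finger_gap: 48.5
```

Request:
play_rows:
  deltas:
    - [[0,0,0.001],[0,0,0],1]
    - [[0,0,0],[0,0,0],1]

```text
time: 7.72
tool_pos: [443.5, -4.8, 105.5]
tcp_rot: [179.9, -0.1, -18.8]
ft_force: [-0.7, 0.0, -2.2]
finger_gap: 48.9
```

Request:
play_rows:
  deltas:
    - [[0,0,0.0015],[0,0,0],1]
    - [[0,0,0],[0,0,0],1]

```text
time: 7.98
tool_pos: [444.6, -5.0, 105.5]
tcp_rot: [179.9, -0.2, -18.8]
ft_force: [-0.4, -0.6, -1.7]
finger_gap: 48.5
```

Request:
play_rows:
  deltas:
    - [[-0.001,0,0.002],[0,0,0],1]
    - [[0,0,0.001],[0,0,0],1]

```text
time: 8.22
tool_pos: [445.9, -5.2, 105.3]
tcp_rot: [179.9, -0.5, -18.8]
ft_force: [-3.7, 0.7, 7.1]
finger_gap: 48.4
```

Request:
play_rows:
  deltas:
    - [[0,0,-0.0005],[0,0,0],1]
    - [[0,0,0],[0,0,0],0.35]
    - [[0,0,0],[0,0,0],0.2]
    - [[0,0,0],[0,0,0],0.1]
    - [[0,0,0],[0,0,0],0.1]
    - [[0,0,0],[0,0,0],0.1]

```text
time: 8.98
tool_pos: [445.6, -5.0, 105.0]
tcp_rot: [179.9, -0.5, -18.8]
ft_force: [-0.1, -0.0, -0.0]
finger_gap: 77.0
```

Request:
play_rows:
  deltas:
    - [[0,0,-0.006],[0,0,0],0.05]
    - [[0,0,-0.01],[0,0,0],0]
    - [[0,0,-0.01],[0,0,0],0]
    - [[0,0,-0.01],[0,0,0],0]

```text
time: 9.48
tool_pos: [445.1, -4.9, 143.3]
tcp_rot: [179.9, -0.4, -18.8]
ft_force: [-0.3, 1.0, -0.2]
finger_gap: 85.4
```

Request:
play_rows:
  deltas:
    - [[0,0,-0.02],[0,0,0],0]
    - [[0,0,-0.03],[0,0,0],0]
    - [[0,0,-0.03],[0,0,0],0]
    - [[0,0,-0.015],[0,0,-0.1],0]
    - [[0,0,-0.005],[0,0,-0.17],0]
    - [[0,0,0],[0,0,-0.18],0]
    - [[0,0,0],[0,0,-0.18],0]
    - [[0,0,0],[0,0,-0.18],0]

```text
time: 10.48
tool_pos: [445.7, -4.6, 254.6]
tcp_rot: [179.3, -0.6, 29.0]
ft_force: [0.1, 0.2, -0.1]
finger_gap: 85.1
```

Run:
```python
from h import *
a=eyes.snapshot("scene");b=eyes.snapshot("top");s=r.sense();print(s["tool_pos"],s["tcp_rot"],s["joint_pos"])
print([(q,plane("scene",*q[0],140)) for q in blobs(a,(0,150,60),(6,255,255),15)])
print([(q,plane("top",*q[0],145)) for q in blobs(b,(0,150,60),(6,255,255),15)])
cv2.imwrite("pics/e.png",cv2.resize(np.hstack([b[190:330,270:410],a[140:280,240:380]])[:,:,::-1],None,fx=2.85,fy=2.85))
```

```text
[445.78200298  -4.63090032 254.49575109] [179.34546476  -0.64237733  28.81341711] [ -7.0557018  -18.8577152  105.24862963  -0.15420871  92.70501734
  54.12605735]
[((array([178. , 166.7]), [166, 157, 25, 21, 383]), array([ 398.55008123, -354.12621634,  140.        ])), ((array([312.3, 188.9]), [304, 182, 17, 15, 205]), array([ 4.45673639e+02, -3.43466351e-01,  1.40000000e+02]))]
[((array([483.7, 333.2]), [469, 319, 30, 29, 619]), array([ 347.26411978, -360.47073926,  145.        ])), ((array([465.5, 338. ]), [463, 332, 9, 14, 21]), array([ 337.77261814, -316.40392329,  145.        ]))]
```

View pics/e.png

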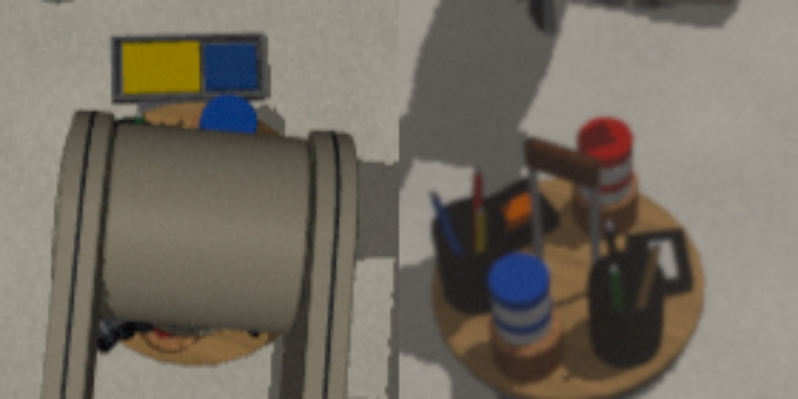

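The red jar stands upright on its step at about (444,-1) against the step's (442,-2), and the blue jar is in place. Next I'll align with the handle.

Request:
play_rows:
  deltas:
    - [[0,0,0],[0.012,-0.011,-0.16],0]
    - [[0,0,0],[0,0,-0.17],0]
    - [[0,0,0],[0,0,-0.17],0]
    - [[0,0,0],[0,0,-0.16],0]
    - [[0,0,0],[0,0,-0.09],0]
    - [[0,0.02,0],[0,0,0],0]
    - [[0,0.03,0],[0,0,0],0]
    - [[0,0.02,0],[0,0,0],0]

```text
time: 11.58
tool_pos: [513.5, -27.1, 258.5]
tcp_rot: [179.8, -0.0, 70.8]
ft_force: [-0.9, 0.7, 0.1]
finger_gap: 85.2
```

Request:
play_rows:
  deltas:
    - [[0.001,0.006,0],[0,0,-0.026],0]
    - [[0,0.003,0.01],[0,0,0],0]
    - [[0,0,0.015],[0,0,0],0]
    - [[0,0,0.008],[0,0,0],0]
    - [[0,0,0],[0,0,0],0]

```text
time: 12.2
tool_pos: [521.2, -28.6, 222.3]
tcp_rot: [180.0, 0.0, 71.9]
ft_force: [-0.1, 0.3, -0.4]
finger_gap: 85.3
```

Request:
play_rows:
  deltas:
    - [[0,0.001,0.01],[0,0,0],0]
    - [[0,0,0.012],[0,0,0],0]
    - [[0,0,0.01],[0,0,0],0.1]
    - [[0,0,0.003],[0,0,0],0.3]
    - [[0,0,0],[0,0,0],0.5]

```text
time: 12.82
tool_pos: [522.0, -28.9, 184.9]
tcp_rot: [180.0, 0.0, 71.9]
ft_force: [0.2, -0.4, 0.9]
finger_gap: 43.4
```

Closing slowly, with a light grip first so the bar can settle.

Request:
play_rows:
  deltas:
    - [[0,0,0],[0,0,0],0.65]
    - [[0,0,0],[0,0,0],0.75]
    - [[0,0,0],[0,0,0],0.82]
    - [[0,0,0],[0,0,0],0.9]
    - [[0,0,0],[0,0,0],1]
    - [[0,0,0],[0,0,0],1]
  force: 30

```text
time: 13.58
tool_pos: [523.5, -29.3, 186.2]
tcp_rot: [179.8, -0.0, 71.9]
ft_force: [2.1, -0.5, -1.5]
finger_gap: 12.8
```

Request:
play_rows:
  deltas:
    - [[0,0,0],[0,0,0.01],1]
    - [[0,0,0],[0,0,0.02],1]
    - [[0,0,0],[0,0,0.03],1]
    - [[0,0,0],[0,0,0.04],1]
    - [[0,0,0],[0,0,0.05],1]
    - [[0,0,0],[0,0,0.05],1]
    - [[0,0,0],[0,0,0.05],1]
    - [[0,0,0],[0,0,0.05],1]
  force: 40

```text
time: 14.58
tool_pos: [523.4, -29.3, 186.3]
tcp_rot: [179.8, -0.1, 53.7]
ft_force: [1.7, -0.6, -1.2]
finger_gap: 12.2
```

Request:
play_rows:
  deltas:
    - [[0,0,0],[0,0,0.055],1]
    - [[0,0,0],[0,0,0.06],1]
    - [[0,0,0],[0,0,0.065],1]
    - [[0,0,0],[0,0,0.065],1]
    - [[0,0,0],[0,0,0.065],1]
    - [[0,0,0],[0,0,0.065],1]
    - [[0,0,0],[0,0,0.065],1]
    - [[0,0,0],[0,0,0.065],1]

```text
time: 15.58
tool_pos: [523.4, -29.2, 186.3]
tcp_rot: [179.9, -0.2, 23.2]
ft_force: [2.1, -0.8, -0.8]
finger_gap: 12.7
```

Request:
play_rows:
  deltas:
    - [[0,0,0],[0,0,0.065],1]
    - [[0,0,0],[0,0,0.065],1]
    - [[0,0,0],[0,0,0.065],1]
    - [[0,0,0],[0,0,0.065],1]
    - [[0,0,0],[0,0,0.065],1]
    - [[0,0,0],[0,0,0.065],1]
    - [[0,0,0],[0,0,0.065],1]
    - [[0,0,0],[0,0,0.065],1]

```text
time: 16.58
tool_pos: [523.4, -29.1, 186.3]
tcp_rot: [180.0, -0.2, -8.2]
ft_force: [0.8, 0.4, -1.8]
finger_gap: 11.9
```

Request:
play_rows:
  deltas:
    - [[0,0,0],[0,0,0.065],1]
    - [[0,0,0],[0,0,0.065],1]
    - [[0,0,0],[0,0,0.065],1]
    - [[0,0,0],[0,0,0.06],1]
    - [[0,0,0],[0,0,0.05],1]
    - [[0,0,0],[0,0,0.035],1]
    - [[0,0,0],[0,0,0.02],1]
    - [[0,0,0],[0,0,0.01],1]

```text
time: 17.58
tool_pos: [523.5, -29.1, 186.3]
tcp_rot: [-179.9, -0.2, -30.7]
ft_force: [2.7, -1.3, -1.7]
finger_gap: 12.2
```

Request:
play_rows:
  deltas:
    - [[0,0,0],[0,0,0],0.8]
    - [[0,0,0],[0,0,0],0.6]
    - [[0,0,0],[0,0,0],0.3]
    - [[0,0,0],[0,0,0],0.1]
    - [[0,0,-0.005],[0,0,0],0]
    - [[0,0,-0.02],[0,0,0],0]
    - [[0,0,-0.02],[0,0,0],0]
    - [[0,0,-0.01],[0,0,0],0]

```text
time: 18.58
tool_pos: [522.0, -28.7, 242.7]
tcp_rot: [-180.0, -0.0, -30.7]
ft_force: [0.3, -1.3, -0.2]
finger_gap: 85.2
```

Run:
```python
from h import *
a=eyes.snapshot("scene");b=eyes.snapshot("top");s=r.sense();print(s["tool_pos"],s["tcp_rot"],s["joint_pos"])
print([(q,plane("scene",*q[0],140)) for q in blobs(a,(0,150,60),(6,255,255),15)])
cv2.imwrite("pics/f.png",cv2.resize(np.hstack([b[190:330,270:410],a[140:280,240:380]])[:,:,::-1],None,fx=2.85,fy=2.85))
```

```text
[522.2927464  -28.72851522 242.81053022] [-1.79965866e+02 -8.95994796e-02 -3.07034467e+01] [-8.76419616e+00 -5.28794278e+00  9.47621640e+01 -1.81460128e-03
  9.04299149e+01  1.11939209e+02]
[((array([177.9, 166.7]), [166, 157, 25, 21, 381]), array([ 398.57215124, -354.38336156,  140.        ])), ((array([325.2, 228.4]), [315, 219, 22, 20, 320]), array([566.45606012,  40.89287372, 140.        ]))]
```

View pics/f.png

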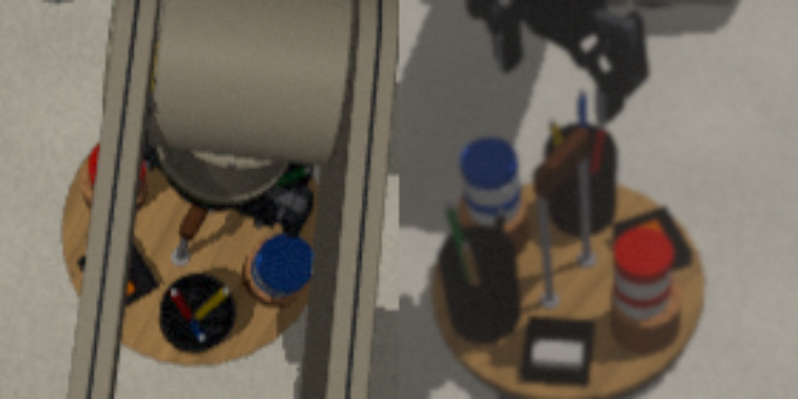

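The red jar stands on its step at about 59°, the blue jar is in place, and the gripper is clear above. Now I'll turn the wrist back half a turn to regrasp.

Request:
play_rows:
  deltas:
    - [[0,0,0],[0,0,-0.18],0]
    - [[0,0,0],[0,0,-0.18],0]
    - [[0,0,0],[0,0,-0.18],0]
    - [[0,0,0],[0,0,-0.18],0]
    - [[0,0,0],[0,0,-0.18],0]
    - [[0,0,0],[0,0,-0.18],0]
    - [[0,0,0],[0,0,-0.18],0]
    - [[0,0,0],[0,0,-0.18],0]

```text
time: 19.68
tool_pos: [519.2, -28.2, 234.7]
tcp_rot: [-179.6, 0.2, 54.4]
ft_force: [-0.2, 0.5, 0.3]
finger_gap: 84.9
```

Request:
play_rows:
  deltas:
    - [[0,0,0],[0,0,-0.18],0]
    - [[0,0,0],[0,0,-0.18],0]
    - [[0,0,0],[0,0,-0.18],0]
    - [[0,0,0],[0,0,-0.18],0]
    - [[0,0,0],[0,0,-0.18],0]
    - [[0,0,0],[0,0,-0.18],0]
    - [[0,0,0],[0,0,-0.18],0]
    - [[0,0,0],[0,0,0],0]

```text
time: 20.68
tool_pos: [515.5, -27.7, 225.9]
tcp_rot: [-179.2, -0.9, 129.0]
ft_force: [-0.2, 0.2, 0.1]
finger_gap: 85.4
```

Request:
play_rows:
  deltas:
    - [[0,0,-0.005],[-0.014,-0.016,-0.16],0]
    - [[0,0,0],[0,0,-0.16],0]
    - [[-0.004,0.001,0],[0,0,-0.04],0]
    - [[-0.003,0.001,0],[0,0,0],0]
    - [[0,0,0],[0,0,0],0]

```text
time: 21.3
tool_pos: [521.5, -29.5, 228.2]
tcp_rot: [180.0, -0.2, 149.0]
ft_force: [-0.2, -0.1, 0.8]
finger_gap: 85.4
```

Request:
play_rows:
  deltas:
    - [[-0.001,0.001,0.01],[0,0,0],0]
    - [[0,0,0.014],[0,0,0],0]
    - [[0,0,0.01],[0,0,0],0.1]
    - [[0,0,0.004],[0,0,0],0.3]
    - [[0,0,0],[0,0,0],0.5]

```text
time: 21.92
tool_pos: [521.8, -28.9, 185.7]
tcp_rot: [-180.0, -0.3, 148.8]
ft_force: [-0.7, -0.9, -0.7]
finger_gap: 43.5
```

Request:
play_rows:
  deltas:
    - [[0,0,0],[0,0,0],0.65]
    - [[0,0,0],[0,0,0],0.75]
    - [[0,0,0],[0,0,0],0.82]
    - [[0,0,0],[0,0,0],0.9]
    - [[0,0,0],[0,0,0],1]
    - [[0,0,0],[0,0,0],1]
  force: 30

```text
time: 22.68
tool_pos: [522.7, -28.6, 187.1]
tcp_rot: [180.0, -0.2, 148.8]
ft_force: [0.5, 0.7, -0.9]
finger_gap: 12.3
```

Request:
play_rows:
  deltas:
    - [[0,0,0],[0,0,0.01],1]
    - [[0,0,0],[0,0,0.02],1]
    - [[0,0,0],[0,0,0.03],1]
    - [[0,0,0],[0,0,0.04],1]
    - [[0,0,0],[0,0,0.05],1]
    - [[0,0,0],[0,0,0.055],1]
    - [[0,0,0],[0,0,0.055],1]
    - [[0,0,0],[0,0,0.055],1]
  force: 40

```text
time: 23.68
tool_pos: [522.9, -28.4, 187.1]
tcp_rot: [180.0, -0.2, 129.7]
ft_force: [0.9, 1.4, -0.1]
finger_gap: 12.1
```

Request:
play_rows:
  deltas:
    - [[0,0,0],[0,0,0.055],1]
    - [[0,0,0],[0,0,0.055],1]
    - [[0,0,0],[0,0,0.055],1]
    - [[0,0,0],[0,0,0.055],1]
    - [[0,0,0],[0,0,0.055],1]
    - [[0,0,0],[0,0,0.055],1]
    - [[0,0,0],[0,0,0.055],1]
    - [[0,0,0],[0,0,0.055],1]

```text
time: 24.68
tool_pos: [523.3, -28.2, 187.2]
tcp_rot: [-180.0, -0.2, 103.0]
ft_force: [0.9, 0.3, -1.2]
finger_gap: 12.2
```

Request:
play_rows:
  deltas:
    - [[0,0,0],[0,0,0.055],1]
    - [[0,0,0],[0,0,0.05],1]
    - [[0,0,0],[0,0,0.045],1]
    - [[0,0,0],[0,0,0.035],1]
    - [[0,0,0],[0,0,0.025],1]
    - [[0,0,0],[0,0,0.015],1]
    - [[0,0,0],[0,0,0.008],1]
    - [[0,0,0],[0,0,0],1]

```text
time: 25.68
tool_pos: [523.5, -28.2, 187.1]
tcp_rot: [-179.9, -0.2, 88.8]
ft_force: [0.4, 1.0, -0.3]
finger_gap: 11.7
```

Run:
```python
from h import *
a=eyes.snapshot("scene");b=eyes.snapshot("top");s=r.sense();print(s["tool_pos"],s["tcp_rot"],s["finger_gap"])
print([(q,plane("scene",*q[0],140)) for q in blobs(a,(0,150,60),(6,255,255),15)])
print([(q,plane("top",*q[0],145)) for q in blobs(b,(0,150,60),(6,255,255),15)])
cv2.imwrite("pics/i.png",cv2.resize(np.hstack([b[190:330,270:410],a[160:300,240:380]])[:,:,::-1],None,fx=2.85,fy=2.85))
```

```text
[523.49428038 -28.17016831 187.13319201] [-179.95268289   -0.18507884   88.77962566] 11.86455109533762
[((array([178.1, 166.7]), [166, 157, 25, 21, 378]), array([ 398.52801108, -353.86906941,  140.        ])), ((array([292.2, 240.2]), [282, 231, 22, 20, 328]), array([606.64785539, -32.35527011, 140.        ]))]
[((array([483.5, 333. ]), [469, 319, 30, 29, 624]), array([ 347.74091039, -360.0501743 ,  145.        ]))]
```

View pics/i.png

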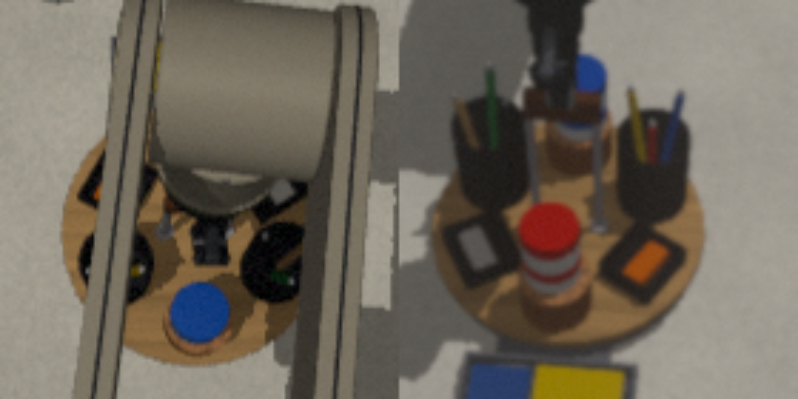

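The red jar, upright on its step, is lined up with the tray middle to about 2 mm. The blue jar is on its step and the bar is gripped.

```bash
python3 -c "
from h import *
print(r.sense()['qd'].round(2)); print(r.hand_in())"
```

```text
[-0.1  -0.   -0.01 -0.04  0.02  0.05]
the job is handed in; nothing more can be done
None
```

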